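# Run the block under the press and set the roller pressure to the third click

## Task

Get the little printing press ready for a proof. Push the bed, with the carved block on it, straight in under the raised roller until it stands against the stop at the back; then slide the pressure lever on top of the press leftward to the third click, counted from its home end on the right, and stop there without ever going past it, because a fourth click would drive the roller into the carving. Only push with the fingertips, lift nothing, and leave the tools and jars lying round the press where they are.

Things in the scene. Friction and masses are not known exactly. Their poses are not given: they have to be found in the camera images.
- press: Grey bench-top relief press, fixed. Origin: on the table under the roller's middle; x: the bed's travel, away from the robot; y left; z up. Two cheeks (x within 53 mm, outer faces at y = +-125 mm) carry the crossbeam, 106 x 256 mm, flat top 162 mm above the table. Gear case and locked star wheel on the right side: y from -125 to -173 mm, up to 165 mm high.
- bed: Loose flat aluminium plate, 295 x 180 x 8 mm (x, y, z), 0.6 to 0.9 kg, with the carved block in a frame and an upright bar across its near end. Origin: centre of the underside; axes as the press. It lies on slippery rails 32 mm above the table, with 3 mm play each side, and takes 1 to 4 N to slide. Home, its origin is at x = +17.5 mm in the press frame; it starts 65 to 95 mm short.
- bed_bar (a point): Middle of the near face of the bed's end bar, the face to push on: the bar is 150 mm wide (y), 14 mm thick (x) and reaches from the plate, 11 mm below this point, to 11 mm above it. The point is 51 mm above the table, and at x = -130 mm in the press frame when the bed is home. The space in front of it, between the rails, is open down to the table.
- lever (a joint): Travel of the pressure lever (m) along the press's +y, leftward seen from the robot: 0 = home (right end, roller fully up), then a click every 14 mm: 0.014, 0.028, third 0.042, 0.056, 0.070. A sprung nose drops into notches: 5 to 8 N to leave one, then past the ridge half-way (7 mm) it snaps on into the next and stays. Starts at home or in the first notch; clicks count from home.
- lever_head (a point): Centre of the black lever head, an upright block 46 mm (press x) x 16 mm (press y) x 36 mm high; moves with the lever; 34 mm above the crossbeam's top, 196 mm above the table. The head spans 16 to 52 mm above the crossbeam. Push on its right (-y) face, 8 mm from this point. Beside it on the crossbeam nothing stands higher than 7 mm. Ticks mark the six notches, home the longest.
- brayer: Bystander: ink roller with wooden handle, 79x164x31 mm, lying right of the bed. Leave it.
- baren: Bystander: round dark baren with a wooden bar, 95 mm across, 27 mm high, left of the bed. Leave it.
- ink_black: Bystander: ink jar with black lid, 48 mm across, 50 mm high, standing left of the bed. Leave it.
- gouge_1: Bystander: lino gouge with pear-shaped wooden handle, 112 mm long, lying left of the press. Leave it.
- gouge_2: Bystander: a second lino gouge, 112 mm long, next to the first. Leave it.
- tape_wide: Bystander: roll of masking tape, 100 mm across, 24 mm high, further left. Leave it.
- ink_ochre: Bystander: ink jar with ochre lid, 48 mm across, 50 mm high, far left. Leave it.
- ink_moss: Bystander: ink jar with green lid, 48 mm across, 50 mm high, far left. Leave it.

How it is judged:
On the way, in this order (a step that is already met when the one before it is completed fails the run):
1. the bed is pushed in against the stop while the roller is still raised (lever below the second click) (x of bed in the frame of press above 0.0145 m and value of joint lever below 0.021 m), for 0.2 s.
2. the lever rests in the third notch (value of joint lever between 0.039 and 0.045 m), for 0.2 s.
At the end, for the whole second after the job is handed in: The bed stands within 3 mm of the stop (its origin at least 14.5 mm ahead of the press origin), flat on its rails and at rest, and the lever rests in the third notch from home (42 mm, within 3 mm) (all of step 2 and x of bed in the frame of press above 0.0145 m and z of bed in the frame of press below 0.035 m and linear speed of bed below 0.01 m/s); the robot touches nothing.
It fails at once if the lever goes past the third notch, over the ridge towards the fourth (value of joint lever above 0.0505 m).
It fails at once if the bed is lifted or tipped (z of bed in the frame of press above 0.042 m or angle between bed's own z axis and vertical above 0.08 rad).
It fails at once if a tool, jar or roll lying round the press is moved by more than 25 mm (distance of any of brayer, baren, ink_black, gouge_1, gouge_2, tape_wide, ink_ochre, ink_moss from where it was at the start of the episode above 0.025 m).
It also fails if it takes over 58 s, if anything falls off the work surface, if the arm or the gripper's body presses on something with over 40 N, if the wrist force passes 120 N, or if a joint passes its speed limit or range.

## Robot

A 6-joint arm with a two-finger parallel gripper is mounted at the origin on the work surface; the furniture and walls round the work are solid. World frame = base frame: x ahead of the robot, y to its left, z up, the work surface at z = 0. Lengths are in m, angles in rad, forces in N, time in s.
With the tool pointing down it reaches from about 0.3 to 0.85 m from the base axis. Payload 5.4 kg.
Tool frame: the origin (TCP) lies on the centre line of the jaws, within the pads' length; the fingertips stand r.tip_extent ahead of it and the grasp point (between the pads) lies 3 mm ahead of it (r.tip_extent is the distance from the TCP to the fingertips, in m); z points along the fingers, y is the line along which they close (so a half turn about z gives the same grasp; the last joint's range is limited). The gripper opens to 85 mm and grips with 20 to 120 N. Pads are 22 mm wide; open, the fingers measure 114 mm over their backs; the gripper's body (76 mm by 85 mm) begins 54 mm behind the grasp point. The pads swing forward as they close: fully open they stand 13 mm farther back than shut.
Start: joints at [1.001, 0.158, 1.597, -0, 1.386, -0.21], TCP at [0.202, 0.538, 0.253] pointing down, gripper open.
Joint ranges: [-2.91, 2.91], [-0.94, 2.29], [0.18, 2.7], [-1.29, 4.43], [0.17, 2.64], [-3, 3]. Speed limits (rad/s): [2.57, 2.57, 3.14, 3.14, 3.14, 3.14].

## Interface

Orientations are given as a unit quaternion [w, x, y, z].
In Python, from plant import r gives the robot as it stands. The module is installed in compiled form; this text tells all that it offers.
- The arm moves only by the tool carry_out, never from a script. Its argument "commands" is a list that holds one entry, the list of rows, each a list of 5 numbers: the opening, from 0 (shut) to 1 (fully open), then the shift along the tool's x, y, z in m, then the turn about the tool's z in rad. In form: [[[grip, x, y, z, twist], ...]]. A call has 1 to 8 rows; each row shifts and turns the commanded pose from where the row before left it, along the tool's axes as they then stand; what a row does not reach is not made up. A row lasts 1/12 s, in which the tool goes at most 41.7 mm and 7.16 degrees, less where a joint would pass 70% of its speed; a pose out of reach is approached as far as the arm can. A call is refused whole if a number of a shift passes 0.0417 or a number of a turn 0.125, either way. A call with a gripper value outside its range is refused whole. The fingers move at their own pace and stop on an object; the grip force is fixed at half the most. Time passes only in rows, so rows that do not move let the fingers close. It gives the time, the measured TCP pose, the force, the opening and the grip force at its end, in the units of the state.
- r.read_state(): the state, without advancing time (a new reading comes with each control period).
- r.capture(name): name is "side" or "top"; returns (picture, depth): 420x560x3 uint8, red, green, blue; 420x560 float32, m along the optical axis (not along the pixel's ray), 0 where there is no reading.
- r.calibration(name): a dict with "camera_matrix" (3x3 intrinsics, pixels), "camera_from_world" (4x4, takes a point from world to camera coordinates). Camera axes: x right, y up, looking along -z (the intrinsics and any distortion apply to the point x, -y, -z); pixel columns grow to the right and rows downward; lengths in m; the calibration is good to about 2 mm. A picture is of the moment at which its call begins. calibration takes no time and is no camera call.
- r.close_job(): hands the job in; it is judged then, once.
Trained networks look in the newest picture that a camera, given by its name, has taken for a name from the list of things; names that differ only in an ending like _2 or _b are one class to them, and where a whole thing is asked for, a point or a joint stands for the part that bears it (a point fixed in the world has none). Each returns a list of dicts, best first, with "conf" (0 to 1); they miss things now and then, are a little off and sometimes report something else, mostly with a low value. They report only what shows in the picture. A call takes as long as a camera call.
- r.cut_out(camera, label): "region" (420x560 bool, what is visible of it) and "location" ([row, column] in pixels, amid what is visible of it).
- r.landmark_of(camera, label): "location" ([row, column] in pixels: a listed point, or the origin of a listed thing).
The state is a dict: "time": time; "joints": joint angles; "joint_velocities": joint speeds; "tau": joint torques, N m; "ee_pos": TCP position; "ee_rot": TCP orientation; "ft_force": force on the tool from outside, world axes, zero at the start; "moment": the same for the moment, N m; "gripper_width": opening from 0.0 (shut) to 1.0 (fully open); "grip_force": force on a finger pad.
Only numpy, scipy, OpenCV 4.12 (cv2) and the standard library are available. Lean on these libraries where they do the work, as an engineer would, in place of code of your own. Each camera call takes 0.05 s, during which the arm holds its last target. There are 200 camera calls.

## Working session

There is one attempt and no reset: what is moved stays moved. The work goes in short steps, Python scripts to look and compute and a tool call to move; the robot and the scene stay as the last step left them, time stands still between calls to the robot, and variables do not carry over. Pictures are saved under pics/ and viewed, at most 10 in all, crops included, and the job is handed in when it is done.

Besides the shell and the picture viewer there is one more tool, called after "Call:" as name(argument=value, ...), one argument or row to a line, values as JSON. carry_out: Moves the arm, as the interface text tells. Its arguments: {"type":"object","properties":{"commands":{"type":"array"}},"required":["commands"]}

```bash
mkdir -p pics; cat > h.py <<'E'
import numpy as np, cv2
from plant import r
def ray(cam,px):
    c=r.calibration(cam);K=np.array(c["camera_matrix"]);T=np.array(c["camera_from_world"])
    v=np.linalg.inv(K)@np.array([px[1],px[0],1.]);v=v*[1,-1,-1]
    R=T[:3,:3];o=-R.T@T[:3,3];return o,R.T@v
def at_z(cam,px,z):
    o,d=ray(cam,px);return o+d*(z-o[2])/d[2]
def at_d(cam,px,depth):
    o,d=ray(cam,px);return o+d*depth[int(round(px[0])),int(round(px[1]))]
E
python3 - <<'E'
from h import *
print(r.tip_extent); s=r.read_state();print(s)
for cam in("top","side"):
    im,d=r.capture(cam);cv2.imwrite(f"pics/{cam}0.png",im[:,:,::-1]);np.save(cam+"d.npy",d)
    print(cam,ray(cam,(210,280)))
    for l,z in(("bed_bar",.051),("lever_head",.196),("press",0),("bed",.032),("brayer",.015),("baren",.013),("ink_black",.025)):
        for q in r.landmark_of(cam,l)[:2]:
            print(l,round(q["conf"],2),np.round(q["location"],1),at_z(cam,q["location"],z).round(4),at_d(cam,q["location"],d).round(4))
E
```

```text
0.022
{'time': 0.0, 'joints': array([ 1.00086803e+00,  1.59057752e-01,  1.59823230e+00,  1.82345864e-05,
        1.38623671e+00, -2.10077435e-01]), 'joint_velocities': array([0.00103567, 0.00102258, 0.00104225, 0.00134574, 0.00074634,
       0.00047465]), 'tau': array([ 1.32091678e-03, -3.96002591e+01, -3.31431055e+01, -2.22834124e-04,
        8.32641148e-03,  3.99571746e-06]), 'ee_pos': array([0.20216681, 0.53768081, 0.25231196]), 'ee_rot': array([-3.75952738e-04,  1.78957779e-01,  9.83856279e-01, -8.91027909e-04]), 'ft_force': array([-0.02658427, -0.60280445,  0.06728045]), 'moment': array([-0.02580982,  0.00434529, -0.02705425]), 'grip_force': 0.0, 'gripper_width': 1.0029200091932768}
top (array([ 0.24148896, -0.0317683 ,  1.71201688]), array([ 0.20852177,  0.084322  , -0.97438027]))
bed_bar 0.87 [277.  336.2] [ 0.4528 -0.1446  0.051 ] [ 0.4513 -0.1438  0.0625]
lever_head 0.45 [215.  372.3] [ 0.6558 -0.1736  0.196 ] [ 0.6495 -0.1715  0.219 ]
bed 0.55 [240.  345.2] [ 0.5844 -0.1315  0.032 ] [ 0.5819 -0.1308  0.0443]
brayer 0.6 [291.5 386.5] [ 0.4734 -0.3212  0.015 ] [ 0.4728 -0.320
[... 467 characters left out ...]
.1625  0.0465]
bed_bar 0.58 [165.  355.4] [ 0.4661 -0.2701  0.051 ] [ 0.4778 -0.3161  0.0144]
lever_head 0.77 [129.1 289.3] [ 0.6621 -0.1801  0.196 ] [ 0.6555 -0.1649  0.2072]
press 0.67 [187.3 285.8] [ 0.6549 -0.1329  0.    ] [ 0.6014 -0.0124  0.1122]
bed 0.6 [184.  302.5] [ 0.5969 -0.1344  0.032 ] [ 0.5872 -0.1097  0.0543]
bed 0.25 [189.2 286.5] [ 0.6338 -0.0909  0.032 ] [ 0.5979 -0.0097  0.1081]
brayer 0.95 [167.1 353.2] [ 0.4808 -0.3016  0.015 ] [ 0.4858 -0.3208 -0.0005]
baren 0.84 [244.5 324.7] [0.4445 0.0695 0.013 ] [0.441  0.0802 0.025 ]
ink_black 0.69 [226.4 301.7] [0.5287 0.0384 0.025 ] [0.53   0.0351 0.0215]
ink_black 0.46 [327.3 186.8] [0.6547 0.4764 0.025 ] [0.6508 0.4807 0.0329]
```

```bash
python3 - <<'E'
import cv2
a=cv2.imread("pics/top0.png")[150:330,250:450];cv2.imwrite("pics/topc.png",cv2.resize(a,(660,594),interpolation=cv2.INTER_CUBIC))
a=cv2.imread("pics/side0.png")[90:270,200:430];cv2.imwrite("pics/sidec.png",cv2.resize(a,(759,594),interpolation=cv2.INTER_CUBIC))
E
```

```text
(no output)
```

View pics/topc.png

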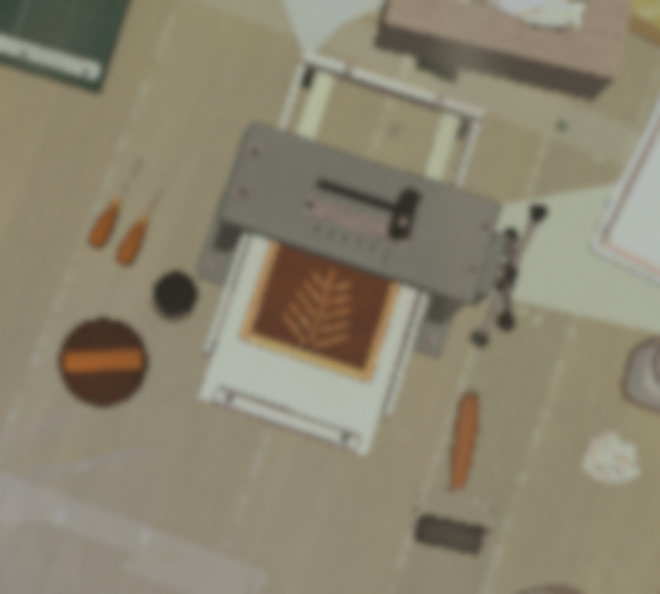

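View pics/sidec.png

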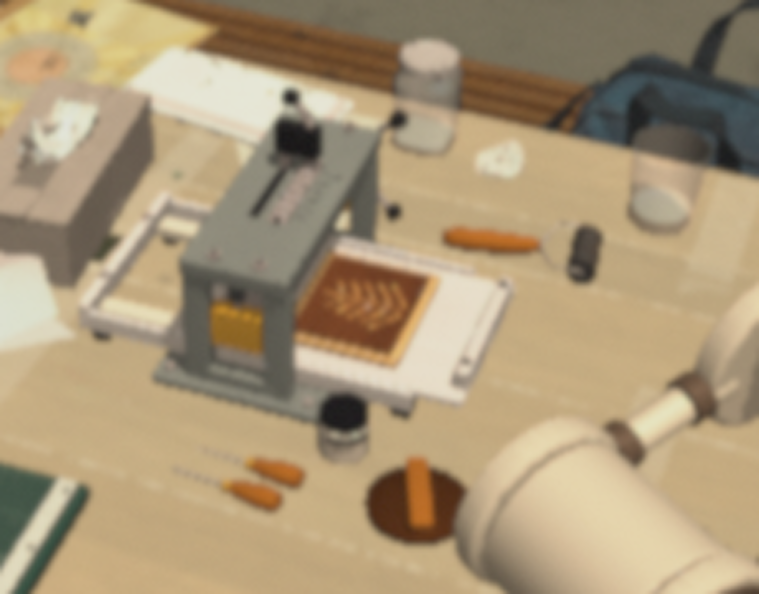

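The top view shows the press turned, with the crossbeam corners at crop (252,123), (500,205), (475,302), (218,212). The lever head is at (403,213), near the right end of the ticks, and the bar's near edge runs (218,405) to (355,450). The side view agrees, and the space in front of the bar is free.

```bash
cat >> h.py <<'E'
def cloud(cam,d):
    c=r.calibration(cam);K=np.array(c["camera_matrix"]);T=np.array(c["camera_from_world"])
    v,u=np.mgrid[0:420,0:560];p=np.stack([u,v,np.ones_like(u)],-1)@np.linalg.inv(K).T*[1,-1,-1]
    o=-T[:3,:3].T@T[:3,3];return o+(p*d[...,None])@T[:3,:3]
E
python3 - <<'E'
from h import *
d=np.load("topd.npy");P=cloud("top",d)
f=lambda x,y:(150+y/3.3,250+x/3.3)
C=[at_z("top",f(*q),.162)[:2] for q in((252,123),(500,205),(475,302),(218,212))];print("corners",np.round(C,4))
print("bar",[at_z("top",f(*q),.062).round(4) for q in((216,405),(356,449))])
X=P.reshape(-1,3);near=(abs(X[:,0]-.65)<.2)&(abs(X[:,1]+.14)<.2)
t=X[near]; print(np.histogram(t[:,2],bins=np.arange(-.02,.24,.01)))
m=near&(abs(X[:,2]-.165)<.02)
rect=cv2.minAreaRect((X[m][:,:2]).astype(np.float32)*1000);print("rect",rect)
# rescale rect using pixel rays on z=.162
pix=np.argwhere(m.reshape(420,560));G=np.array([at_z("top",p,.162)[:2] for p in pix]);
lab,n=0,0
rect=cv2.minAreaRect((G*1000).astype(np.float32));print(rect,len(G))
for cam in("top","side"):
  r.capture(cam)
  for l,z in(("lever_head",.196),("bed_bar",.051),("press",.1)):
    for q in r.cut_out(cam,l)[:1]:
        px=np.argwhere(q["region"])
        zz=.162 if l=="press" else .214 if l=="lever_head" else .062
        g=np.array([at_z(cam,p,zz)[:2] for p in px])
        print(cam,l,round(q["conf"],2),np.round(q["location"]),len(px),at_z(cam,q["location"],z).round(4),cv2.minAreaRect((g*1000).astype(np.float32)))
E
```

```text
corners [[ 0.6976 -0.0092]
 [ 0.7078 -0.2603]
 [ 0.6092 -0.268 ]
 [ 0.6021 -0.0095]]
bar [array([ 0.4396, -0.0754,  0.062 ]), array([ 0.4495, -0.2201,  0.062 ])]
(array([  28, 2184, 2894,  455,  407, 1030, 1571, 1018,  114,   26,   13,
         16,   34,   40,   72,   67,   54,  815, 1723,   51,    7,    7,
         21,   58,    2]), array([-0.02, -0.01,  0.  ,  0.01,  0.02,  0.03,  0.04,  0.05,  0.06,
        0.07,  0.08,  0.09,  0.1 ,  0.11,  0.12,  0.13,  0.14,  0.15,
        0.16,  0.17,  0.18,  0.19,  0.2 ,  0.21,  0.22,  0.23]))
rect ((653.0305786132812, -157.70138549804688), (128.25619506835938, 299.6161804199219), 2.541771650314331)
((652.1685791015625, -156.62303161621094), (129.84922790527344, 297.8027038574219), 2.267666816711426) 2624
top lever_head 0.65 [213. 370.] 83 [ 0.6596 -0.1651  0.196 ] ((652.4090576171875, -169.13278198242188), (18.175691604614258, 48.451175689697266), 89.21086120605469)
top bed_bar 0.57 [254. 343.] 2771 [ 0.5335 -0.1395  0.051 ] ((531.6058349609375, -137.68899536132812), (178.4499053955078, 177.7929229736328), 2.3046209812164307)
top press 0.27 [224. 292.] 80 [0.5573 0.0552 0.1   ] ((545.609130859375, 58.83909606933594), (19.87169075012207, 49.064517974853516), 85.04314422607422)
side lever_head 0.68 [129. 290.] 165 [ 0.6593 -0.1813  0.196 ] ((641.2733154296875, -141.3326416015625), (39.267311096191406, 68.36053466796875), 23.732698440551758)
side bed_bar 0.62 [186. 321.] 2240 [ 0.5329 -0.128   0.051 ] ((581.6431274414062, -114.18265533447266), (288.07708740234375, 188.46461486816406), 0.9064241051673889)Traceback (most recent call last):
  File "<stdin>", line 20, in <module>
  File "h.py", line 8, in at_z
    o,d=ray(cam,px);return o+d*(z-o[2])/d[2]
        ~~~^^^^^^^^
  File "h.py", line 4, in ray
    c=r.calibration(cam);K=np.array(c["camera_matrix"]);T=np.array(c["camera_from_world"])
ValueError: time passes only in moves, steps and waits
```

Call:
carry_out(
  commands=[
    [[0, 0, 0, 0, -0.1], [0, 0, 0, 0, -0.1], [0, 0, 0, 0, -0.1], [0, 0, 0, 0, -0.1], [0, -0.01, -0.04, 0, 0], [0, -0.01, -0.04, 0, 0], [0, -0.01, -0.04, 0, 0], [0, -0.01, -0.04, 0, 0]],
  ],
)

```text
time: 1.87
ee_pos: [0.2488, 0.3784, 0.2531]
ee_rot: [0.0, -0.021, 1.0, -0.0]
ft_force: [0.8, -0.0, 0.6]
gripper_width: 0.004
grip_force: 0.0
```

Call:
carry_out(
  commands=[
    [[0, -0.01, -0.04, 0, 0], [0, -0.01, -0.04, 0, 0], [0, -0.01, -0.04, 0, 0], [0, -0.01, -0.04, 0, 0], [0, -0.01, -0.04, 0, 0], [0, -0.01, -0.04, 0, 0], [0, -0.01, -0.04, 0, 0], [0, -0.01, -0.04, 0, 0]],
  ],
)

```text
time: 2.53
ee_pos: [0.3418, 0.0615, 0.2537]
ee_rot: [0.001, -0.02, 1.0, -0.0]
ft_force: [1.3, -0.1, -0.9]
gripper_width: -0.001
grip_force: 0.0
```

```bash
cat >> h.py <<'E'
from scipy.spatial.transform import Rotation as Ro
def st():
    s=r.read_state();R=Ro.from_quat(np.roll(s["ee_rot"],-1)).as_matrix()
    print(round(s["time"],2),s["ee_pos"].round(4),"ydir",np.degrees(np.arctan2(R[1,1],R[0,1])).round(2),"tilt",R[:,2].round(3),s["joints"].round(2),s["ft_force"].round(1),round(s["gripper_width"],2));return s,R
def press(p,yaw=.040,o=(.654,-.137)):
    d=np.array(p)[:2]-o;c,s=np.cos(yaw),np.sin(yaw);return np.array([c*d[0]+s*d[1],-s*d[0]+c*d[1]])
E
python3 - <<'E'
from h import *
s,R=st();print(press(s["ee_pos"]),r.tip_extent)
im,d=r.capture("top");np.save("topd1.npy",d)
cv2.imwrite("pics/top1.png",cv2.resize(im[185:255,310:420,::-1],(770,490),interpolation=cv2.INTER_CUBIC))
E
```

```text
2.53 [0.3418 0.0615 0.2537] ydir 92.31 tilt [ 0.002 -0.    -1.   ] [-0.17 -0.5   2.17  0.    1.47 -1.79] [ 1.3 -0.1 -0.9] -0.0
[-0.30404847  0.2107825 ] 0.022
```

View pics/top1.png

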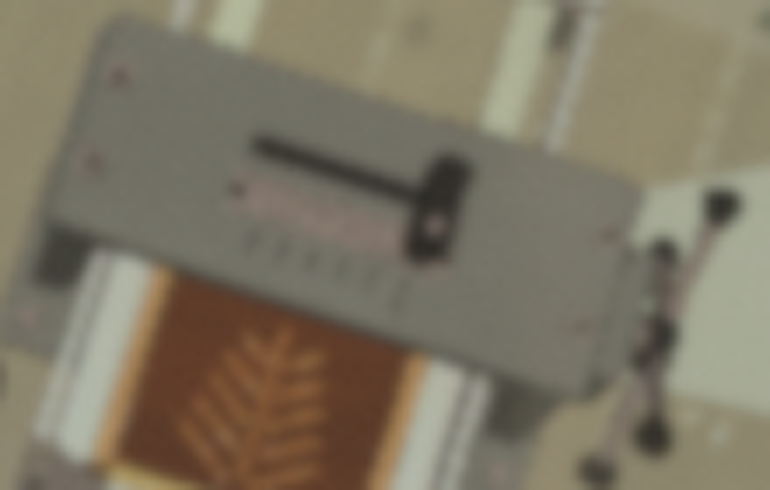

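The crop shows six ticks, from (250,240) to (402,290) with the home tick longest. The head's top is centred at about (440,208), and the crossbeam corners are visible.

```bash
python3 - <<'E'
from h import *
f=lambda x,y:(185+(y+.5)/7-.5,310+(x+.5)/7-.5)
for n,q,z in [("fl",(103,12),.162),("nl",(47,222),.162),("nr",(590,395),.162),("fr",(645,185),.162)]+[("tick",q,.162) for q in((250,240),(280,251),(308,260),(340,270),(372,280),(402,290))]+[("head",(440,208),.214),("headfar",(454,158),.214),("slotL",(258,145),.162),("slotR",(412,193),.162)]:
    w=at_z("top",f(*q),z);print(n,w.round(4),press(w).round(4))
E
```

```text
fl [ 0.6982 -0.0018  0.162 ] [0.0496 0.1333]
nl [ 0.5962 -0.0125  0.162 ] [-0.0528  0.1267]
nr [ 0.6106 -0.2672  0.162 ] [-0.0485 -0.1284]
fr [ 0.7116 -0.2597  0.162 ] [ 0.0526 -0.125 ]
tick [ 0.6219 -0.1011  0.162 ] [-0.0306  0.0372]
tick [ 0.6221 -0.1155  0.162 ] [-0.031   0.0228]
tick [ 0.6228 -0.1287  0.162 ] [-0.0309  0.0096]
tick [ 0.6237 -0.1437  0.162 ] [-0.0305 -0.0055]
tick [ 0.6246 -0.1587  0.162 ] [-0.0302 -0.0205]
tick [ 0.6252 -0.1728  0.162 ] [-0.0302 -0.0347]
head [ 0.6531 -0.1716  0.214 ] [-0.0023 -0.0345]
headfar [ 0.6767 -0.1699  0.214 ] [ 0.0214 -0.0338]
slotL [ 0.665  -0.0895  0.162 ] [0.0129 0.047 ]
slotR [ 0.6694 -0.1623  0.162 ] [ 0.0143 -0.0259]
```

Call:
carry_out(
  commands=[
    [[0, -0.01, -0.04, 0, 0], [0, -0.01, -0.04, 0, 0], [0, -0.01, -0.04, 0, 0], [0, -0.01, -0.04, 0, 0], [0, 0, -0.04, 0, 0], [0, 0, 0, 0.04, 0], [0, 0, 0, 0.04, 0], [0, 0, 0, 0, 0]],
  ],
)

```text
time: 3.25
ee_pos: [0.3853, -0.1323, 0.1662]
ee_rot: [-0.006, -0.019, 1.0, 0.004]
ft_force: [-1.1, 1.0, -1.3]
gripper_width: 0.0
grip_force: 0.0
```

Call:
carry_out(
  commands=[
    [[0, 0, -0.005, 0.036, 0], [0, 0, -0.003, 0.036, 0], [0, 0, 0, 0.036, 0], [0, 0, 0, 0, 0], [0, 0, 0, 0, 0], [0, 0, 0, 0, 0]],
  ],
)

```text
time: 3.75
ee_pos: [0.3918, -0.1437, 0.068]
ee_rot: [0.002, -0.02, 1.0, -0.001]
ft_force: [0.2, -1.5, 0.1]
gripper_width: -0.001
grip_force: 0.0
```

```bash
python3 - <<'E'
from h import *
s,R=st();print(press(s["ee_pos"]))
E
```

```text
3.75 [ 0.3918 -0.1437  0.068 ] ydir 92.35 tilt [ 0.003 -0.002 -1.   ] [-0.64 -0.01  2.18  0.    0.97 -2.25] [ 0.2 -1.5  0.1] -0.0
[-0.26224313  0.00374753]
```

Call:
carry_out(
  commands=[
    [[0, -0.01, -0.002, 0.001, 0], [0, -0.01, -0.002, 0, 0], [0, -0.008, 0, 0, 0], [0, -0.005, 0, 0, 0], [0, -0.005, 0, 0, 0], [0, -0.005, 0, 0, 0], [0, -0.005, 0, 0, 0], [0, -0.005, 0, 0, 0]],
  ],
)

```text
time: 4.42
ee_pos: [0.4426, -0.1445, 0.0643]
ee_rot: [-0.001, -0.02, 1.0, 0.0]
ft_force: [-4.9, -0.0, 4.3]
gripper_width: -0.001
grip_force: 2.5
```

Call:
carry_out(
  commands=[
    [[0, -0.005, 0, 0, 0], [0, -0.005, 0, 0, 0], [0, -0.005, 0, 0, 0], [0, -0.005, 0, 0, 0], [0, -0.005, 0, 0, 0], [0, -0.005, 0, 0, 0], [0, -0.005, 0, 0, 0], [0, -0.005, 0, 0, 0]],
  ],
)

```text
time: 5.08
ee_pos: [0.4835, -0.143, 0.0641]
ee_rot: [-0.0, -0.02, 1.0, 0.0]
ft_force: [-4.7, 0.2, 2.1]
gripper_width: -0.001
grip_force: 2.0
```

```bash
python3 - <<'E'
from h import *
s,R=st();print(press(s["ee_pos"]))
im,d=r.capture("side");cv2.imwrite("pics/side1.png",cv2.resize(im[90:270,200:430,::-1],(759,594),interpolation=cv2.INTER_CUBIC))
E
```

```text
5.08 [ 0.4835 -0.143   0.0641] ydir 92.3 tilt [-0.  0. -1.] [-0.53  0.22  1.94  0.    0.98 -2.14] [-4.7  0.2  2.1] -0.0
[-0.17064993  0.00083163]
```

View pics/side1.png

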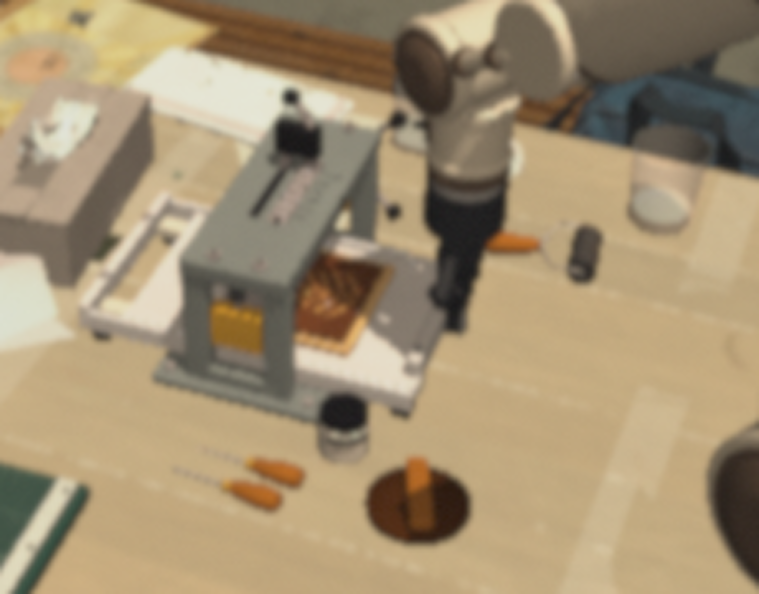

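The bed is moving in straight: its bar is at about (430,320) against the fingers, and nothing else has been disturbed. About 30 mm remain.

Call:
carry_out(
  commands=[
    [[0, -0.005, 0, 0, 0], [0, -0.005, 0, 0, 0], [0, -0.005, 0, 0, 0], [0, -0.004, 0, 0, 0], [0, -0.003, 0, 0, 0], [0, -0.002, 0, 0, 0], [0, 0, 0, 0, 0]],
  ],
)

```text
time: 5.72
ee_pos: [0.5076, -0.1421, 0.0642]
ee_rot: [0.0, -0.02, 1.0, -0.0]
ft_force: [-0.7, -0.5, -0.6]
gripper_width: -0.0
grip_force: 0.4
```

Call:
carry_out(
  commands=[
    [[0, -0.002, 0, 0, 0], [0, -0.002, 0, 0, 0], [0, 0, 0, 0, 0]],
  ],
)

```text
time: 5.97
ee_pos: [0.5114, -0.142, 0.0643]
ee_rot: [0.0, -0.02, 1.0, -0.0]
ft_force: [-1.7, -0.6, -0.4]
gripper_width: 0.005
grip_force: 0.9
```

Call:
carry_out(
  commands=[
    [[0, -0.002, 0, 0, 0], [0, -0.001, 0, 0, 0], [0, 0, 0, 0, 0]],
  ],
)

```text
time: 6.22
ee_pos: [0.5143, -0.1419, 0.0643]
ee_rot: [0.0, -0.02, 1.0, -0.0]
ft_force: [-2.1, 0.1, -0.8]
gripper_width: 0.001
grip_force: 1.1
```

Call:
carry_out(
  commands=[
    [[0, -0.001, 0, 0, 0], [0, -0.001, 0, 0, 0], [0, 0, 0, 0, 0]],
  ],
)

```text
time: 6.47
ee_pos: [0.5154, -0.1418, 0.0643]
ee_rot: [-0.001, -0.02, 1.0, 0.0]
ft_force: [-6.4, -0.3, 3.1]
gripper_width: 0.0
grip_force: 3.3
```

Call:
carry_out(
  commands=[
    [[0, -0.001, 0, 0, 0], [0, -0.001, 0, 0, 0], [0, 0, 0, 0, 0]],
  ],
)

```text
time: 6.72
ee_pos: [0.5155, -0.1418, 0.0643]
ee_rot: [-0.004, -0.021, 1.0, 0.0]
ft_force: [-16.3, -1.5, 11.6]
gripper_width: 0.001
grip_force: 7.7
```

The force rises with no further motion, so the bed is against the stop. I'll back off and go up.

Call:
carry_out(
  commands=[
    [[0, 0.005, 0, 0, 0], [0, 0.015, 0, 0, 0], [0, 0.02, 0, -0.01, 0], [0, 0, 0, -0.04, 0], [0, 0, 0, -0.04, 0], [0, 0, 0, -0.04, 0], [0, 0, 0, -0.04, 0], [0, 0, 0, -0.02, 0]],
  ],
)

```text
time: 7.38
ee_pos: [0.4807, -0.1444, 0.2608]
ee_rot: [0.005, -0.02, 1.0, -0.003]
ft_force: [0.4, -0.6, 0.3]
gripper_width: -0.0
grip_force: 0.0
```

Call:
carry_out(
  commands=[
    [[0, -0.03, -0.015, 0, 0], [0, -0.03, -0.015, 0, 0], [0, -0.03, -0.015, 0, 0], [0, -0.03, -0.015, 0, 0], [0, -0.03, -0.015, 0, 0], [0, -0.022, -0.008, 0, 0], [0, 0, 0, 0, 0], [0, 0, 0, 0, 0]],
  ],
)

```text
time: 8.05
ee_pos: [0.6543, -0.2195, 0.2536]
ee_rot: [0.0, -0.02, 1.0, 0.0]
ft_force: [-0.8, 0.5, 0.2]
gripper_width: -0.001
grip_force: 0.0
```

```bash
python3 - <<'E'
from h import *
s,R=st();print(press(s["ee_pos"]))
im,d=r.capture("side");cv2.imwrite("pics/side2.png",cv2.resize(im[90:270,200:430,::-1],(759,594),interpolation=cv2.INTER_CUBIC))
for l,z in(("bed_bar",.051),("lever_head",.196)):
  for q in r.landmark_of("side",l)[:1]: w=at_z("side",q["location"],z);print(l,q["conf"],w,press(w))
E
```

```text
8.05 [ 0.6543 -0.2195  0.2536] ydir 92.32 tilt [ 0.001  0.    -1.   ] [-0.5   0.45  1.23  0.    1.45 -2.11] [-0.8  0.5  0.2] -0.0
[-0.00304098 -0.08245374]
bed_bar 0.88 [ 0.51786446 -0.14867181  0.051     ] [-0.1364934 -0.0062185]
lever_head 0.58 [ 0.64481304 -0.15763254  0.196     ] [-0.01000469 -0.02024866]
```

View pics/side2.png

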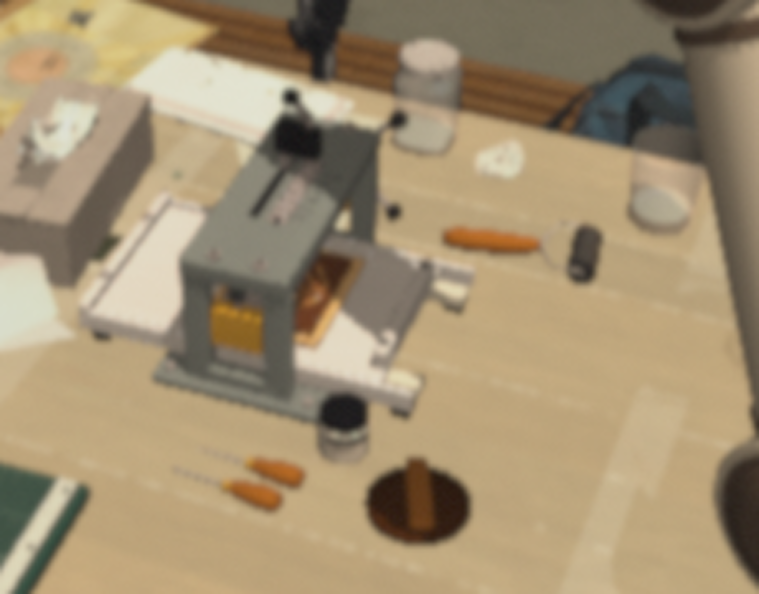

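The bed now fills the rails to the back stop, with its bar at about (405,305). The lever head is unmoved at (298,135). I'll lower beside it and approach.

Call:
carry_out(
  commands=[
    [[0, 0, 0, 0.02, 0], [0, 0, 0, 0.02, 0], [0, 0, 0.005, 0, 0], [0, 0, 0.005, 0, 0], [0, 0, 0, 0, 0]],
  ],
)

```text
time: 8.62
ee_pos: [0.653, -0.2081, 0.216]
ee_rot: [0.001, -0.021, 1.0, -0.0]
ft_force: [-0.2, -0.7, 0.7]
gripper_width: -0.003
grip_force: 0.0
```

Call:
carry_out(
  commands=[
    [[0, 0, 0.003, 0, 0], [0, 0, 0.003, 0, 0], [0, 0, 0, 0, 0]],
  ],
)

```text
time: 8.87
ee_pos: [0.6531, -0.2028, 0.2157]
ee_rot: [0.001, -0.02, 1.0, -0.0]
ft_force: [0.3, 0.1, 0.2]
gripper_width: -0.0
grip_force: 0.0
```

Call:
carry_out(
  commands=[
    [[0, 0, 0.002, 0, 0], [0, 0, 0.002, 0, 0], [0, 0, 0, 0, 0]],
  ],
)

```text
time: 9.12
ee_pos: [0.6525, -0.199, 0.2144]
ee_rot: [0.0, -0.02, 1.0, 0.0]
ft_force: [-0.5, 0.5, -0.0]
gripper_width: -0.002
grip_force: 0.0
```

Call:
carry_out(
  commands=[
    [[0, 0, 0.002, 0, 0], [0, 0, 0.002, 0, 0], [0, 0, 0, 0, 0]],
  ],
)

```text
time: 9.37
ee_pos: [0.6523, -0.195, 0.2142]
ee_rot: [-0.0, -0.02, 1.0, 0.0]
ft_force: [-0.5, 0.1, -0.2]
gripper_width: -0.001
grip_force: 0.0
```

Call:
carry_out(
  commands=[
    [[0, 0, 0.002, 0, 0], [0, 0, 0, 0, 0]],
  ],
)

```text
time: 9.53
ee_pos: [0.6522, -0.1931, 0.2143]
ee_rot: [-0.0, -0.02, 1.0, 0.0]
ft_force: [-0.4, -0.4, -0.1]
gripper_width: 0.003
grip_force: 0.0
```

Call:
carry_out(
  commands=[
    [[0, 0, 0.002, 0, 0], [0, 0, 0, 0, 0]],
  ],
)

```text
time: 9.7
ee_pos: [0.6521, -0.1916, 0.2143]
ee_rot: [0.0, -0.02, 1.0, -0.0]
ft_force: [-0.3, -1.4, -0.5]
gripper_width: -0.001
grip_force: 0.8
```

Call:
carry_out(
  commands=[
    [[0, 0, 0.002, 0, 0], [0, 0, 0, 0, 0]],
  ],
)

```text
time: 9.87
ee_pos: [0.6521, -0.191, 0.2143]
ee_rot: [0.0, -0.02, 1.0, -0.002]
ft_force: [0.3, -6.9, -2.6]
gripper_width: 0.001
grip_force: 3.1
```

Call:
carry_out(
  commands=[
    [[0, 0, 0.001, 0, 0], [0, 0, 0, 0, 0]],
  ],
)

```text
time: 10.03
ee_pos: [0.6521, -0.1908, 0.2144]
ee_rot: [0.0, -0.02, 1.0, -0.002]
ft_force: [1.2, -8.2, -2.6]
gripper_width: -0.002
grip_force: 4.1
```

Call:
carry_out(
  commands=[
    [[0, 0, 0.001, 0, 0], [0, 0, 0, 0, 0]],
  ],
)

```text
time: 10.2
ee_pos: [0.6521, -0.1906, 0.2144]
ee_rot: [0.001, -0.019, 1.0, -0.003]
ft_force: [1.5, -10.0, -2.0]
gripper_width: 0.004
grip_force: 5.3
```

Call:
carry_out(
  commands=[
    [[0, 0, 0.001, 0, 0], [0, 0, 0, 0, 0]],
  ],
)

```text
time: 10.37
ee_pos: [0.652, -0.1904, 0.2144]
ee_rot: [0.001, -0.019, 1.0, -0.004]
ft_force: [1.3, -13.3, -4.0]
gripper_width: 0.0
grip_force: 6.5
```

Call:
carry_out(
  commands=[
    [[0, 0, 0.001, 0, 0], [0, 0, 0, 0, 0]],
  ],
)

```text
time: 10.53
ee_pos: [0.652, -0.1902, 0.2145]
ee_rot: [0.001, -0.019, 1.0, -0.004]
ft_force: [1.4, -15.2, -4.1]
gripper_width: 0.0
grip_force: 7.7
```

Call:
carry_out(
  commands=[
    [[0, 0, 0.001, 0, 0], [0, 0, 0, 0, 0]],
  ],
)

```text
time: 10.7
ee_pos: [0.652, -0.19, 0.2145]
ee_rot: [0.001, -0.019, 1.0, -0.005]
ft_force: [1.8, -17.7, -4.2]
gripper_width: -0.001
grip_force: 8.8
```

Force is above the expected 8 N with little motion, so I'll look.

```bash
python3 - <<'E'
from h import *
s,R=st();print(press(s["ee_pos"]),s["moment"],s["tau"])
im,d=r.capture("side");a=cv2.resize(im[70:170,230:350,::-1],(600,500),interpolation=cv2.INTER_CUBIC)
cv2.imwrite("pics/side3.png",a)
E
```

```text
10.7 [ 0.652  -0.19    0.2145] ydir 92.16 tilt [ 0.002 -0.01  -1.   ] [-0.46  0.45  1.32 -0.01  1.37 -2.06] [  1.8 -17.7  -4.2] -0.0
[-0.00410284 -0.05292758] [-2.83285226 -0.33511138  0.03321678] [ 1.12491265e+01 -5.30770898e+01 -3.11171973e+01  4.18126613e+00
  2.83224709e+00 -5.01889153e-03]
```

View pics/side3.png

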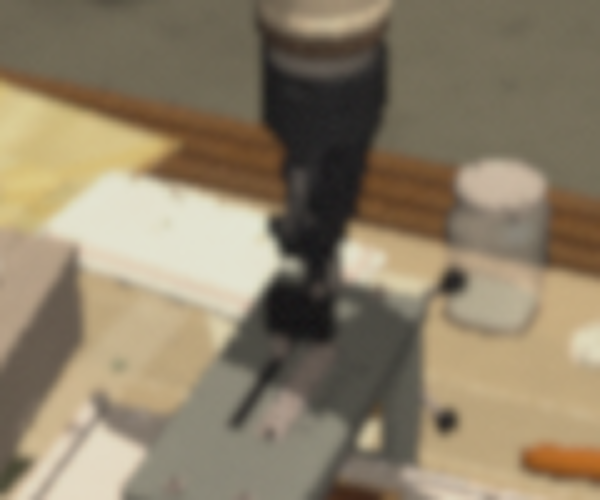

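Call:
carry_out(
  commands=[
    [[0, 0, 0, 0, 0], [0, 0, 0, 0, 0], [0, 0, 0, 0, 0], [0, 0, 0, 0, 0], [0, 0, 0, 0, 0], [0, 0, 0, 0, 0]],
  ],
)

```text
time: 11.25
ee_pos: [0.652, -0.1901, 0.2145]
ee_rot: [0.001, -0.019, 1.0, -0.005]
ft_force: [2.7, -18.2, -4.5]
gripper_width: -0.002
grip_force: 8.7
```

Static and stiff. I'll back off, raise a little and retry, to rule out contact with something on the beam.

Call:
carry_out(
  commands=[
    [[0, 0, -0.006, 0, 0], [0, 0, -0.006, 0, 0], [0, 0, -0.004, -0.01, 0], [0, 0, 0, 0, 0], [0, 0, 0.004, 0, 0], [0, 0, 0.004, 0, 0], [0, 0, 0.001, 0, 0], [0, 0, 0, 0, 0]],
  ],
)

```text
time: 11.92
ee_pos: [0.6523, -0.1911, 0.2247]
ee_rot: [0.0, -0.02, 1.0, -0.001]
ft_force: [0.3, -2.0, 0.7]
gripper_width: 0.003
grip_force: 1.2
```

Call:
carry_out(
  commands=[
    [[0, 0, 0.001, 0, 0], [0, 0, 0.001, 0, 0], [0, 0, 0, 0, 0]],
  ],
)

```text
time: 12.17
ee_pos: [0.6523, -0.1906, 0.2247]
ee_rot: [0.001, -0.02, 1.0, -0.001]
ft_force: [1.9, -6.1, 0.9]
gripper_width: 0.004
grip_force: 3.0
```

Call:
carry_out(
  commands=[
    [[0, 0, 0.001, 0, 0], [0, 0, 0.001, 0, 0], [0, 0, 0, 0, 0]],
  ],
)

```text
time: 12.42
ee_pos: [0.6523, -0.19, 0.2248]
ee_rot: [0.001, -0.02, 1.0, -0.003]
ft_force: [0.8, -10.3, -0.2]
gripper_width: -0.001
grip_force: 4.6
```

Call:
carry_out(
  commands=[
    [[0, 0, 0.001, 0, 0], [0, 0, 0.001, 0, 0], [0, 0, 0, 0, 0]],
  ],
)

```text
time: 12.67
ee_pos: [0.6522, -0.1895, 0.2248]
ee_rot: [0.001, -0.019, 1.0, -0.004]
ft_force: [2.5, -14.5, -0.7]
gripper_width: 0.001
grip_force: 6.4
```

Call:
carry_out(
  commands=[
    [[0, 0, 0.001, 0, 0], [0, 0, 0.001, 0, 0], [0, 0, 0, 0, 0]],
  ],
)

```text
time: 12.92
ee_pos: [0.6522, -0.1891, 0.2249]
ee_rot: [0.001, -0.019, 1.0, -0.005]
ft_force: [2.2, -19.2, -3.1]
gripper_width: 0.002
grip_force: 8.2
```

Call:
carry_out(
  commands=[
    [[0, 0, 0.001, 0, 0], [0, 0, 0.001, 0, 0], [0, 0, 0, 0, 0]],
  ],
)

```text
time: 13.17
ee_pos: [0.6521, -0.1887, 0.2249]
ee_rot: [0.001, -0.018, 1.0, -0.007]
ft_force: [3.0, -22.9, -2.2]
gripper_width: -0.0
grip_force: 10.1
```

```bash
python3 - <<'E'
from h import *
im,d=r.capture("top");a=cv2.resize(im[185:255,310:420,::-1],(770,490),interpolation=cv2.INTER_CUBIC)
cv2.imwrite("pics/top2.png",a);st()
E
```

```text
13.22 [ 0.6521 -0.1887  0.2249] ydir 92.11 tilt [ 0.003 -0.013 -1.   ] [-0.45  0.44  1.31 -0.01  1.38 -2.06] [  3.8 -23.4  -3.1] -0.0
```

View pics/top2.png

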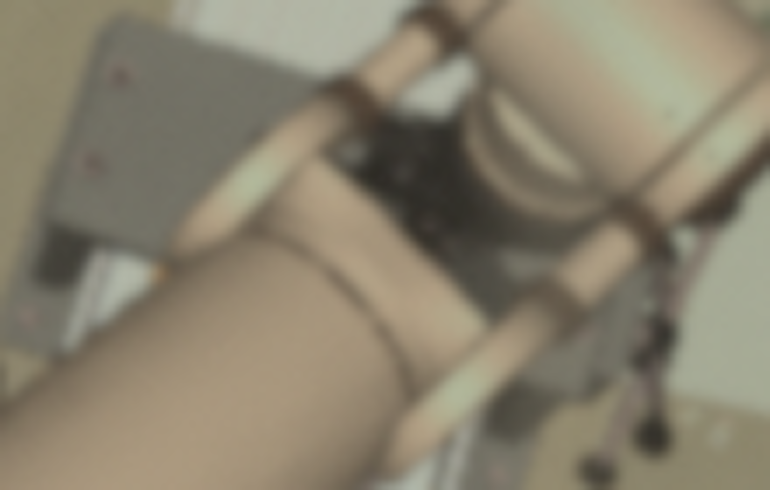

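The arm covers the head in the top view. I'll compare the head patch in the side view with its starting position, and check the contact height from the moment.

```bash
python3 - <<'E'
from h import *
s,R=st();print("M/F",s["moment"],s["moment"][0]/s["ft_force"][1])
im,d=r.capture("side");cv2.imwrite("pics/side4.png",im[:,:,::-1])
g0=cv2.imread("pics/side0.png",0).astype(np.float32);g=cv2.cvtColor(im,cv2.COLOR_RGB2GRAY).astype(np.float32)
t=g0[120:142,280:300];m=cv2.matchTemplate(g[112:152,270:312],t,cv2.TM_CCOEFF_NORMED);print(cv2.minMaxLoc(m),"expect (10,8)")
def proj(p,cam="side"):
    c=r.calibration(cam);q=np.array(c["camera_from_world"])@np.r_[p,1];q=q[:3]*[1,-1,-1];u=np.array(c["camera_matrix"])@q;return u[:2]/u[2]
print("px for +14mm y",proj([.653,-.1575,.196])-proj([.653,-.1715,.196]))
a=np.hstack([cv2.resize(k[105:155,265:315].astype(np.uint8),(390,390),interpolation=cv2.INTER_CUBIC) for k in(g0,g)]);cv2.imwrite("pics/cmp.png",a)
E
```

```text
13.22 [ 0.6521 -0.1887  0.2249] ydir 92.11 tilt [ 0.003 -0.013 -1.   ] [-0.45  0.44  1.31 -0.01  1.38 -2.06] [  3.8 -23.4  -3.1] -0.0
M/F [-3.81435067 -0.51414549 -0.02032214] 0.16328467234800606
(-0.48784756660461426, 0.8052890300750732, (22, 0), (11, 8)) expect (10,8)
px for +14mm y [-1.80786646  2.41314358]
```

View pics/cmp.png

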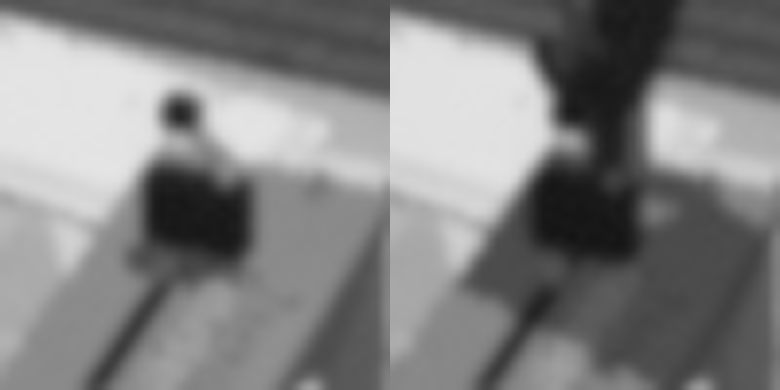

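The head has barely moved and the contact is at the fingertips. The command leads by less than one notch, so a bit more push is safe from home.

Call:
carry_out(
  commands=[
    [[0, 0, 0.001, 0, 0], [0, 0, 0.001, 0, 0], [0, 0, 0, 0, 0]],
  ],
)

```text
time: 13.52
ee_pos: [0.6521, -0.1883, 0.225]
ee_rot: [0.002, -0.018, 1.0, -0.008]
ft_force: [3.4, -28.1, -5.4]
gripper_width: 0.001
grip_force: 11.9
```

Call:
carry_out(
  commands=[
    [[0, 0, 0.001, 0, 0], [0, 0, 0.001, 0, 0], [0, 0, 0, 0, 0]],
  ],
)

```text
time: 13.77
ee_pos: [0.6513, -0.179, 0.2242]
ee_rot: [0.0, -0.019, 1.0, -0.0]
ft_force: [-0.5, 0.5, 0.1]
gripper_width: 0.002
grip_force: 0.0
```

It released at about 30 N and snapped. I'll find the head by contact; the first notch would put it at y ≈ -0.178.

Call:
carry_out(
  commands=[
    [[0, 0, 0.001, 0, 0], [0, 0, 0.001, 0, 0], [0, 0, 0, 0, 0]],
  ],
)

```text
time: 14.02
ee_pos: [0.6513, -0.1766, 0.2242]
ee_rot: [-0.0, -0.02, 1.0, -0.002]
ft_force: [-0.1, -9.6, 0.2]
gripper_width: 0.002
grip_force: 4.1
```

Call:
carry_out(
  commands=[
    [[0, 0, 0.001, 0, 0], [0, 0, 0.001, 0, 0], [0, 0, 0, 0, 0]],
  ],
)

```text
time: 14.27
ee_pos: [0.6512, -0.1761, 0.2243]
ee_rot: [0.0, -0.02, 1.0, -0.003]
ft_force: [-0.1, -12.5, -1.1]
gripper_width: -0.004
grip_force: 6.4
```

Call:
carry_out(
  commands=[
    [[0, 0, 0.001, 0, 0], [0, 0, 0.001, 0, 0], [0, 0, 0, 0, 0]],
  ],
)

```text
time: 14.52
ee_pos: [0.6512, -0.1757, 0.2244]
ee_rot: [0.0, -0.019, 1.0, -0.005]
ft_force: [1.3, -17.8, -2.4]
gripper_width: 0.002
grip_force: 8.5
```

The head is in the first notch, 14 mm on from home. I'll repeat the same way.

Call:
carry_out(
  commands=[
    [[0, 0, 0.001, 0, 0], [0, 0, 0.001, 0, 0], [0, 0, 0, 0, 0]],
  ],
)

```text
time: 14.77
ee_pos: [0.6511, -0.1747, 0.2244]
ee_rot: [0.0, -0.019, 1.0, -0.005]
ft_force: [0.7, -18.8, -2.4]
gripper_width: -0.004
grip_force: 9.5
```

Call:
carry_out(
  commands=[
    [[0, 0, 0.001, 0, 0], [0, 0, 0.001, 0, 0], [0, 0, 0, 0, 0]],
  ],
)

```text
time: 15.02
ee_pos: [0.651, -0.166, 0.224]
ee_rot: [-0.0, -0.02, 1.0, 0.001]
ft_force: [0.7, -0.5, 0.8]
gripper_width: 0.002
grip_force: 0.0
```

Call:
carry_out(
  commands=[
    [[0, 0, 0, 0, 0], [0, 0, 0, 0, 0]],
  ],
)

```text
time: 15.18
ee_pos: [0.6511, -0.1662, 0.224]
ee_rot: [-0.0, -0.021, 1.0, 0.001]
ft_force: [-0.0, 0.2, 0.1]
gripper_width: 0.0
grip_force: 0.0
```

Call:
carry_out(
  commands=[
    [[0, 0, 0.001, 0, 0], [0, 0, 0, 0, 0]],
  ],
)

```text
time: 15.35
ee_pos: [0.6511, -0.1657, 0.2242]
ee_rot: [-0.0, -0.02, 1.0, 0.0]
ft_force: [-0.5, -0.2, -1.0]
gripper_width: -0.002
grip_force: 0.0
```

Call:
carry_out(
  commands=[
    [[0, 0, 0.001, 0, 0], [0, 0, 0, 0, 0]],
  ],
)

```text
time: 15.52
ee_pos: [0.6511, -0.165, 0.2243]
ee_rot: [-0.0, -0.02, 1.0, 0.0]
ft_force: [-0.3, -0.2, 1.3]
gripper_width: -0.004
grip_force: 0.0
```

Call:
carry_out(
  commands=[
    [[0, 0, 0.001, 0, 0], [0, 0, 0, 0, 0]],
  ],
)

```text
time: 15.68
ee_pos: [0.6511, -0.1642, 0.2243]
ee_rot: [-0.0, -0.02, 1.0, 0.0]
ft_force: [-0.3, -0.5, 1.0]
gripper_width: 0.0
grip_force: 0.0
```

Call:
carry_out(
  commands=[
    [[0, 0, 0.001, 0, 0], [0, 0, 0, 0, 0]],
  ],
)

```text
time: 15.85
ee_pos: [0.651, -0.1637, 0.2243]
ee_rot: [0.0, -0.02, 1.0, -0.0]
ft_force: [0.1, -1.2, -0.8]
gripper_width: -0.0
grip_force: 0.6
```

Call:
carry_out(
  commands=[
    [[0, 0, 0.001, 0, 0], [0, 0, 0, 0, 0]],
  ],
)

```text
time: 16.02
ee_pos: [0.651, -0.1632, 0.2244]
ee_rot: [0.0, -0.02, 1.0, -0.001]
ft_force: [-0.9, -4.8, 0.5]
gripper_width: 0.002
grip_force: 2.0
```

Call:
carry_out(
  commands=[
    [[0, 0, 0.001, 0, 0], [0, 0, 0, 0, 0]],
  ],
)

```text
time: 16.18
ee_pos: [0.651, -0.1628, 0.2244]
ee_rot: [0.0, -0.02, 1.0, -0.001]
ft_force: [0.8, -7.3, -0.9]
gripper_width: 0.001
grip_force: 3.2
```

The head is in the second notch (contact at -0.1638). Last click.

Call:
carry_out(
  commands=[
    [[0, 0, 0.001, 0, 0], [0, 0, 0.001, 0, 0], [0, 0, 0, 0, 0]],
  ],
)

```text
time: 16.43
ee_pos: [0.6509, -0.162, 0.2245]
ee_rot: [0.0, -0.02, 1.0, -0.002]
ft_force: [0.1, -9.8, -1.1]
gripper_width: -0.003
grip_force: 4.9
```

Call:
carry_out(
  commands=[
    [[0, 0, 0.001, 0, 0], [0, 0, 0.001, 0, 0], [0, 0, 0, 0, 0]],
  ],
)

```text
time: 16.68
ee_pos: [0.6509, -0.1615, 0.2245]
ee_rot: [0.001, -0.019, 1.0, -0.004]
ft_force: [1.7, -14.1, -3.4]
gripper_width: -0.001
grip_force: 7.0
```

Call:
carry_out(
  commands=[
    [[0, 0, 0.001, 0, 0], [0, 0, 0, 0, 0]],
  ],
)

```text
time: 16.85
ee_pos: [0.6509, -0.1613, 0.2246]
ee_rot: [0.001, -0.019, 1.0, -0.004]
ft_force: [2.1, -17.5, -3.3]
gripper_width: 0.001
grip_force: 8.1
```

Call:
carry_out(
  commands=[
    [[0, 0, 0.001, 0, 0], [0, 0, 0, 0, 0]],
  ],
)

```text
time: 17.02
ee_pos: [0.6509, -0.1611, 0.2246]
ee_rot: [0.001, -0.019, 1.0, -0.005]
ft_force: [2.0, -18.5, -4.4]
gripper_width: -0.0
grip_force: 9.2
```

Call:
carry_out(
  commands=[
    [[0, 0, 0, 0, 0], [0, 0, 0, 0, 0]],
  ],
)

```text
time: 17.18
ee_pos: [0.6509, -0.1611, 0.2246]
ee_rot: [0.001, -0.019, 1.0, -0.005]
ft_force: [0.9, -18.7, -4.3]
gripper_width: -0.001
grip_force: 9.1
```

Call:
carry_out(
  commands=[
    [[0, 0, 0.001, 0, 0], [0, 0, 0, 0, 0]],
  ],
)

```text
time: 17.35
ee_pos: [0.6508, -0.1608, 0.2246]
ee_rot: [0.001, -0.019, 1.0, -0.006]
ft_force: [2.0, -21.5, -4.4]
gripper_width: -0.001
grip_force: 10.3
```

Call:
carry_out(
  commands=[
    [[0, 0, 0.001, 0, 0], [0, 0, 0, 0, 0]],
  ],
)

```text
time: 17.52
ee_pos: [0.6508, -0.1607, 0.2247]
ee_rot: [0.001, -0.018, 1.0, -0.007]
ft_force: [2.2, -23.5, -5.9]
gripper_width: 0.001
grip_force: 11.5
```

Call:
carry_out(
  commands=[
    [[0, 0, 0.001, 0, 0], [0, 0, 0, 0, 0]],
  ],
)

```text
time: 17.68
ee_pos: [0.6508, -0.1604, 0.2247]
ee_rot: [0.001, -0.018, 1.0, -0.007]
ft_force: [3.1, -25.6, -5.2]
gripper_width: 0.002
grip_force: 12.6
```

Call:
carry_out(
  commands=[
    [[0, 0, 0.001, 0, 0], [0, 0, 0, 0, 0]],
  ],
)

```text
time: 17.85
ee_pos: [0.6508, -0.1602, 0.2247]
ee_rot: [0.001, -0.018, 1.0, -0.008]
ft_force: [3.5, -28.1, -5.7]
gripper_width: -0.006
grip_force: 13.7
```

Call:
carry_out(
  commands=[
    [[0, 0, 0.001, 0, 0], [0, 0, 0, 0, 0]],
  ],
)

```text
time: 18.02
ee_pos: [0.6504, -0.1529, 0.2243]
ee_rot: [0.0, -0.019, 1.0, -0.001]
ft_force: [-0.0, 0.8, -0.7]
gripper_width: -0.003
grip_force: 0.0
```

It released with no contact force. I'll back off, lift and look.

Call:
carry_out(
  commands=[
    [[0, 0, -0.01, 0, 0], [0, 0, -0.015, 0, 0], [0, 0, -0.015, -0.02, 0], [0, 0, 0, -0.04, 0], [0, 0.04, 0, -0.02, 0], [0, 0.04, 0, 0, 0], [0, 0.04, 0, 0, 0], [0, 0.04, 0, 0, 0]],
  ],
)

```text
time: 18.68
ee_pos: [0.4936, -0.1971, 0.3034]
ee_rot: [0.0, -0.02, 1.0, -0.0]
ft_force: [0.2, -1.0, 0.3]
gripper_width: 0.002
grip_force: 0.0
```

Call:
carry_out(
  commands=[
    [[0, 0.04, 0.02, 0, 0], [0, 0.04, 0.04, 0, 0], [0, 0, 0.04, 0, 0], [0, 0, 0.04, 0, 0], [0, 0, 0.04, 0, 0], [0, 0, 0.04, 0, 0], [0, 0, 0.04, 0, 0], [0, 0, 0, 0, 0]],
  ],
)

```text
time: 19.35
ee_pos: [0.4176, 0.0542, 0.3035]
ee_rot: [0.0, -0.024, 1.0, 0.002]
ft_force: [0.9, 0.2, -0.2]
gripper_width: -0.003
grip_force: 0.0
```

```bash
python3 - <<'E'
from h import *
st()
im,d=r.capture("top");cv2.imwrite("pics/top3.png",cv2.resize(im[180:285,300:420,::-1],(680,595),interpolation=cv2.INTER_CUBIC))
for l,z in(("lever_head",.196),("bed_bar",.051)):
  for q in r.landmark_of("top",l)[:1]: w=at_z("top",q["location"],z);print(l,q["conf"],q["location"],press(w))
  for q in r.cut_out("top",l)[:1]:
    print(q["location"],press(at_z("top",q["location"],z+.012)))
E
```

```text
19.35 [0.4176 0.0542 0.3035] ydir 92.78 tilt [ 0.001  0.003 -1.   ] [-0.16 -0.29  1.93  0.    1.51 -1.78] [ 0.9  0.2 -0.2] -0.0
lever_head 0.65 [210.2, 215.8] [-0.14464359  0.42865202]
[207.9, 357.0] [0.00312652 0.01582367]
bed_bar 0.61 [256.2, 343.4] [-0.12746475 -0.00125567]
[232.5, 354.1] [-0.04148922 -0.0102274 ]
```

View pics/top3.png

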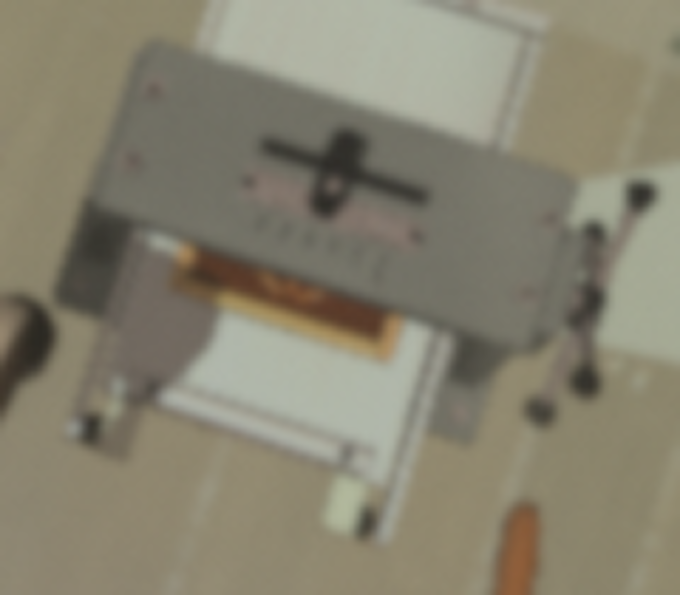

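The lever head, at crop (338,172), has moved about 13 columns, or 41 mm, so it is in the third notch. The bed bar is home at x ≈ -0.128, nothing else has moved, and the arm is clear.

```bash
python3 -c "
from plant import r
print(r.close_job())"
```

```text
the job is handed in; nothing more can be done
None
```

The job is handed in: the bed is against the back stop, and the lever is in the third notch (about 41 mm in the last picture, without going past it). Each click took roughly 19 to 30 N rather than the stated 5 to 8 N, and no judging result came back.

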